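Move the turntable stay to its round hole

ROBOT

A 6-joint arm with a two-finger parallel gripper is mounted at the origin on the work surface. World frame = base frame: x ahead of the robot, y to its left, z up, the work surface at z = 0. Lengths are in m, angles in rad, forces in N, time in s.
With the tool pointing down it reaches from about 0.25 to 0.725 m from the base axis. Payload 4 kg.
Tool frame: the origin (TCP) lies at the very end of the fingers, on their centre line; the grasp point (between the pads) lies 19 mm behind it; z points along the fingers, y is the direction in which the jaws open and shut (so a half turn about z gives the same grasp; the last joint's range is limited). The gripper opens to 85 mm and grips with 20 to 120 N. Pads are 22 mm wide; open, the fingers measure 114 mm over their backs; the gripper's body (76 mm by 85 mm) begins 54 mm behind the grasp point. The pads swing forward as they close: fully open they stand 13 mm farther back than shut.
Start: joints at [-1.324, 0.241, 0.005, 1.335, 0, 1.571], TCP at [0.122, -0.485, 0.231] pointing down, gripper open.
Joint ranges: [-2.72, 2.72], [-1.05, 1.87], [-1.09, 1.28], [-1.99, 2.15], [-1.42, 1.44], [-3.14, 3.14]. Speed limits (rad/s): [2.79, 2.79, 3.14, 3.14, 3.14, 3.14].

INTERFACE

Orientations are given as a rotation vector (axis times angle).
In Python, from bench import robot, cams, job gives the robot as it stands.
- The arm moves only by the tool apply_moves, never from a script. Its argument "increments" is one flat list of numbers, 6 for each row, row after row: the shift along the world's x, y, z in mm, then the turn, a rotation vector about the world's x, y, z in rad. In form: [x, y, z, rx, ry, rz, x, y, z, rx, ry, rz, ...]. A call has 1 to 20 rows; each row is the pose to reach, as a shift and turn from the pose commanded when the call began; what a row does not reach only later rows make up. A row lasts 1/10 s, in which the tool goes at most 50 mm and 8.59 degrees, less where a joint would pass 70% of its speed; a pose out of reach is approached as far as the arm can. A call with a gripper value outside its range is refused whole. "gripper" is the opening, from -1 (shut) to 1 (fully open), set as the call begins (left out, the last holds). The fingers move at their own pace and stop on an object; "grip_force" is the grip in N (left out, the last holds). Time passes only in rows, so rows that repeat a pose let the fingers close. It gives the time, the measured TCP pose, the force and the opening at its end, in the units of the state.
- robot.observe(): the state, without advancing time (a new reading comes with each control period).
- cams.read_camera(name): name is "side" or "top"; returns (picture, depth): 400x640x3 uint8, red, green, blue; 400x640 float32, m along the optical axis (not along the pixel's ray), 0 where there is no reading.
- cams.calibration(name): a dict with "K" (3x3 intrinsics, pixels), "rvec" (rotation vector, rad) and "tvec" (3), from world to camera coordinates, as OpenCV has them. Camera axes: x right, y down, z forward; pixel columns grow to the right and rows downward; lengths in m; the calibration is good to about 2 mm. A picture is of the moment at which its call begins. calibration takes no time and is no camera call.
- job.close_job(): hands the job in, once; it reports no verdict.
The state is a dict: "time_s": time; "qpos": joint angles; "joint_velocities": joint speeds; "joint_torque": joint torques, N m; "eef_pos": TCP position; "orientation": TCP orientation; "ft_force": force on the tool from outside, world axes, zero at the start; "wrist_torque": the same for the moment, N m; "grip_width": opening from 0.0 (shut) to 1.0 (fully open).
Only numpy, scipy, OpenCV 4.12 (cv2) and the standard library are available. Lean on these libraries where they do the work, as an engineer would, in place of code of your own. Each camera call takes 0.05 s, during which the arm holds its last target. There are 200 camera calls.

TASK

The turntable with the brake block is held by a flat steel stay whose long slot sits over the bracket's pin. Lift the stay clear of the pin, turn the disc with it, and seat the round hole near the stay's knob over the pin until the stay lies fully down on the pin's collar; the pin's foot is clamped somewhere along its slot on the bracket and its place is not known, so feel for it gently and never force or jam the stay on the pin. Let go at the end and leave the other things on the table alone.

Things in the scene. Friction and masses are not known exactly. Their poses are not given: they have to be found in the camera images.
- stay: Flat steel bar, 295 x 30 x 6 mm, about 0.4 kg, pivoted on the disc and captive there. Origin: the pivot, at the bar's underside, 82 mm above the table; x along the bar to its free end (bar from x = -20 to 275 mm), y across, z up out of the bar. Level when it lies on the pin's collar.
- swivel: The stay's pivot yoke on the disc, 80 mm from the disc's axis. The stay swivels here freely about the vertical and tilts up about its own y axis, stiffly damped: it sinks slowly (some 0.15 m/s at the knob) under its weight. Lifting or holding it takes 2 to 4 N at the knob.
- stay_slot (a point): Middle of the long slot (43 mm along the bar, 13 mm across, right through), 145 mm from the pivot, at the bar's underside. At the start the pin stands in it. Axes as stay.
- stay_hole (a point): Centre of the round hole (13 mm diameter, right through), 205 mm from the pivot, at the bar's underside: the hole that has to go over the pin. Axes as stay.
- stay_knob (a point): On the axis of the knob, 250 mm from the pivot: a plain upright cylinder, 20 mm diameter, 42 mm tall above the bar's top face. This point lies 25 mm above that face (31 mm above the underside), a good place to grip, fingers closing across the bar. Axes as stay.
- pin_bracket: Fixed cast pillar, 68 x 26 mm. On it a foot is clamped in a slot along the bracket's x axis (x points nearly along the stay, outwards from the disc); it stays put. The foot carries a collar (28 mm diameter) on which the stay lies and a pin, 10 mm diameter, flat top with hardly any chamfer, 14 mm tall above the collar, so 8 mm above a seated stay.
- pin_mid (a point): Middle of the pin's range, at the height of the collar's top (82 mm above the table). The pin itself stands anywhere within 15 mm either way of this point along the bracket's x axis (exactly on that axis in y) and this is not measured: it must be felt for or seen. Axes as pin_bracket.
- bedplate: Cast iron plate, 240 x 375 x 12 mm, fixed to the table; origin on the table under pin_mid. The disc's axis stands at x = 0, y = 200 mm in its frame, the stay's pivot on the +x side of that axis.
- disc (a joint): Turning of the ribbed disc (200 mm diameter, top 70 mm above the table), rad, counter-clockwise from above, about 0 at the start. It turns by 0.5 to 1.0 as the stay goes from slot to round hole, the pivot drawing back 45 to 75 mm from the pin along the stay; friction asks 1.5 to 3 N along the stay.
- caliper: Steel vernier caliper lying flat, 230 mm long, beside the bedplate. A bystander: leave it.
- chock: Orange plastic wheel chock model, 100 x 45 x 50 mm. A bystander: leave it.
- washer_a: Brass washer, 30 mm diameter, 4 mm thick, lying on the bedplate. A bystander: leave it.
- washer_b: The other brass washer, alike. A bystander: leave it.
- spare_block: Spare composite brake block, 110 x 45 x 63 mm, on the table. A bystander: leave it.
- spanner: Steel spanner lying flat, 200 mm long. A bystander: leave it.
- bolt: Bolt standing on its head, 32 mm across, 62 mm tall. A bystander: leave it.

How it is judged:
By the outcome, as a careful person would: the job done as asked, in the order asked, and still so for the second after the job is handed in, with the robot touching nothing.
It also fails if it takes over 58 s, if anything falls off the work surface, if the arm or the gripper's body presses on something with over 40 N, if the wrist force passes 120 N, or if a joint passes its speed limit or range.

## Working session

There is one attempt and no reset: what is moved stays moved. The work goes in short steps, Python scripts to look and compute and a tool call to move; the robot and the scene stay as the last step left them, time stands still between calls to the robot, and variables do not carry over. Pictures are saved under pics/ and viewed, about 8 in all and at most 12, crops included, and the job is handed in when it is done.

Besides the shell and the picture viewer there is one more tool, called after "Emit:" as name(argument=value, ...) on one line, values as JSON. apply_moves: Moves the arm, as the interface text tells. Its arguments: {"type":"object","properties":{"increments":{"type":"array","items":{"type":"number"}},"gripper":{"type":"number"},"grip_force":{"type":"number"}},"required":["increments"]}

```bash
mkdir -p pics
cat > h.py <<'E'
import numpy as np, cv2
from bench import robot, cams, job
def cal(n):
    c=cams.calibration(n); R=cv2.Rodrigues(np.array(c["rvec"],float))[0]
    return np.array(c["K"],float),R,np.array(c["tvec"],float).ravel()
def ray(n,u,v,z):
    K,R,t=cal(n); d=R.T@np.linalg.solve(K,[u,v,1.]); o=-R.T@t
    return o+d*(z-o[2])/d[2]
def proj(n,p):
    K,R,t=cal(n); q=K@(R@np.array(p,float)+t); return q[:2]/q[2]
def cloud(n,D):
    K,R,t=cal(n); v,u=np.mgrid[:D.shape[0],:D.shape[1]]
    P=np.stack([u,v,np.ones_like(u)],-1)@np.linalg.inv(K).T*D[...,None]
    return (P-t)@R
def save(name,im): cv2.imwrite("pics/"+name,cv2.cvtColor(im,cv2.COLOR_RGB2BGR))
E
python3 - <<'E'
from h import *
s=robot.observe(); print(s["time_s"],s["eef_pos"],s["orientation"],s["ft_force"],s["grip_width"])
for n in("top","side"):
    im,D=cams.read_camera(n); save(n+"0.png",im); np.savez(n+"0.npz",im=im,D=D)
    K,R,t=cal(n); print(n,K[0,0],-R.T@t)
E
```

```text
0.0 [ 0.12201019 -0.48426363  0.23042928] [-3.11571453e+00 -3.86502478e-01  3.99779530e-04] [-0.71919601 -0.52281314  0.44881724] 1.001146153547011
top 481.8892957534126 [0.46871915 0.01287138 1.08761922]
side 381.7678724330562 [0.20346259 0.49445392 0.42699669]
```

View pics/top0.png

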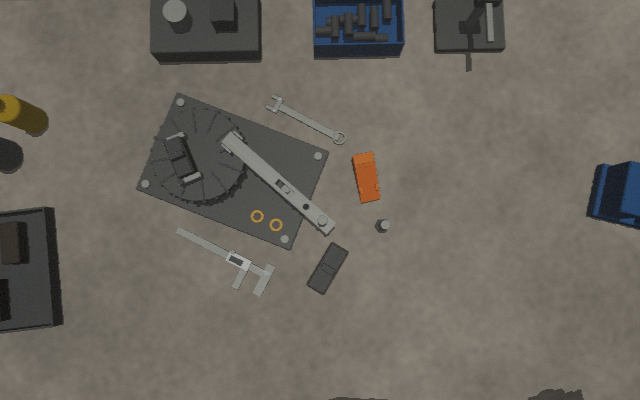

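View pics/side0.png

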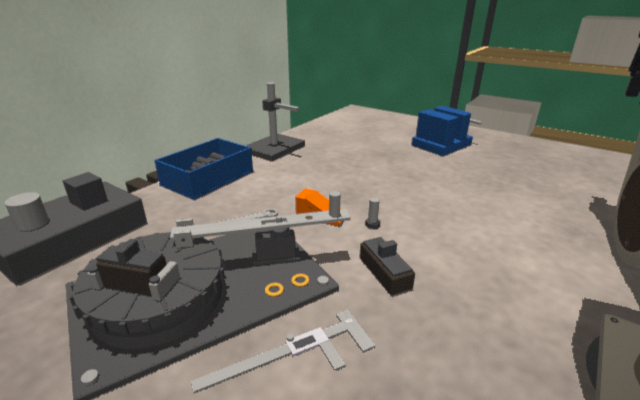

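The top view shows the stay running from the yoke at about (232,140) to its free end at about (332,230), with the slot at (282,185), the hole at (306,206) and the knob at (322,221). The bedplate bolts are at (180,102), (318,156), (145,184) and (285,239). The side view shows the stay lying level on the bracket with the knob upright.

Run:
```python
from h import *
d=np.load("top0.npz"); im,D=d["im"],d["D"]; P=cloud("top",D)
c=im[90:260,130:400]; save("crop0.png",cv2.resize(c,None,fx=2.9,fy=2.9,interpolation=cv2.INTER_CUBIC))
for u,v in [(180,102),(318,156),(145,184),(285,239)]: print(ray("top",u,v,.014).round(4), P[v,u].round(4))
g=im.astype(int); m=(P[...,2]>.078)&(P[...,2]<.098)&(g.min(2)>95)
m[:120]=0;m[245:]=0;m[:,:215]=0;m[:,345:]=0
n,l,st,ce=cv2.connectedComponentsWithStats(m.astype(np.uint8)); k=1+st[1:,4].argmax(); print(st[k],np.median(P[l==k][:,2]))
ys,xs=np.where(l==k); r=cv2.minAreaRect(np.stack([xs,ys],1).astype(np.float32)); print(r)
for q in cv2.boxPoints(r): print(q,ray("top",*q,.088).round(4))
k=(P[...,2]>.115)&(P[...,2]<.15); k[:200]=0;k[240:]=0;k[:,:300]=0;k[:,345:]=0
print("knob",k.sum(),P[k].mean(0),P[k][:,2].max(),P[k].min(0),P[k].max(0))
# dark holes in bar
rr=cv2.cvtColor(im,cv2.COLOR_RGB2GRAY)
dk=((rr<75)).astype(np.uint8); dk[:170]=0;dk[215:]=0;dk[:,270:][:,45:]=0
n,l,st,ce=cv2.connectedComponentsWithStats(dk)
for i in range(1,n):
  if 8<st[i,4]<200: print(st[i],ce[i],ray("top",*ce[i],.088).round(4))
```

```text
[0.7918 0.3261 0.014 ] [0.791  0.3253 0.0166]
[0.6613 0.0152 0.014 ] [0.6612 0.0152 0.0145]
[0.6059 0.4036 0.014 ] [0.605  0.4012 0.0208]
[0.4765 0.0923 0.014 ] [0.4764 0.0921 0.0169]
[ 222  131  114  103 1849] 0.08770097905454799
((277.470947265625, 183.34573364257812), (140.24581909179688, 19.905048370361328), 42.455196380615234)
[219.01581 143.35486] [0.6792 0.2224 0.088 ]
[232.45197 128.6688 ] [0.71  0.194 0.088]
[335.9261  223.33661] [ 0.5061 -0.0192  0.088 ]
[322.48993 238.02267] [0.4763 0.0093 0.088 ]
knob 78 [0.51219393 0.00896304 0.12986783] 0.13468358034688513 [ 5.03593237e-01 -3.46950047e-04  1.25470187e-01] [0.52173705 0.01765796 0.13468358]
[  0 170  17   4  53] [  7.66037736 171.20754717] [0.6292 0.6628 0.088 ]
[160 170   5   4   9] [162.11111111 171.55555556] [0.6219 0.3413 0.088 ]
[249 170  54  45 169] [275.71005917 191.87573964] [0.5743 0.1047 0.088 ]
[275 179   5   6  14] [277.21428571 181.78571429] [0.5954 0.1013 0.088 ]
[136 181  60  32  96] [160.02083333 197.46875   ] [0.5676 0.3453 0.088 ]
[145 181  10  10  27] [149.77777778 186.37037037] [0.5912 0.3667 0.088 ]
[280 181   5   7  11] [281.90909091 183.81818182] [0.5909 0.0916 0.088 ]
[310 187   5  13  13] [311.84615385 193.        ] [0.5703 0.0295 0.088 ]
[303 204   6   6  24] [305.54166667 206.20833333] [0.543  0.0431 0.088 ]
```

View pics/crop0.png

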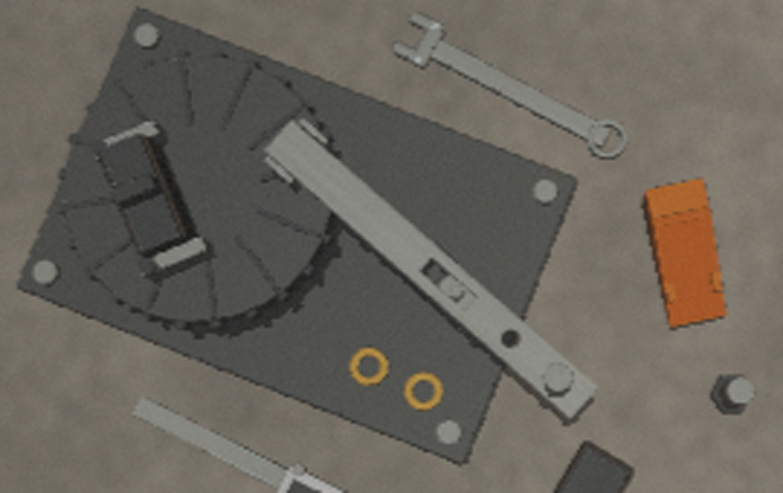

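```bash
cat > geo.py <<'E'
from h import *
def px(x,y): return x/2.9+130-.35,y/2.9+90-.35
A=ray("top",*px(281,134),.088);B=ray("top",*px(583.5,406),.088)
if __name__=="__main__":
    e=B-A;L=np.linalg.norm(e);e/=L;n=np.array([-e[1],e[0],0]);print("bar",A,B,L,e,np.degrees(np.arctan2(e[1],e[0])))
    piv=A+.02*e
    for nm,x,y,z in [("hole",510,338,.087),("pin",452,288,.096),("knobtop",559,378,.130),("slot a",423,260,.086),("slot b",474,305,.088)]:
        q=ray("top",*px(x,y),z);print(nm,q.round(4),"along",(q-piv)@e,"across",(q-piv)@n)
    b=np.array([ray("top",*px(x,y),.016) for x,y in [(146,35),(545,190),(45,272),(448,432)]])
    print(b.round(4),[np.linalg.norm(b[i]-b[j]) for i,j in((0,1),(2,3),(0,2),(1,3))])
    yb=(b[0]-b[1]+b[2]-b[3]);yb/=np.linalg.norm(yb);xb=np.array([yb[1],-yb[0],0]);c=b.mean(0)
    d=np.load("top0.npz");P=cloud("top",d["D"]);m=(abs(P[...,2]-.07)<.003);m[:,260:]=0;m[:80]=0;m[225:]=0;m[:,:135]=0
    pts=P[m][:,:2];h=cv2.convexHull(pts.astype(np.float32));dc,r=cv2.minEnclosingCircle(h);print("disc",dc,r)
    f=lambda q:((q-c)[:2]@xb[:2],(q-c)[:2]@yb[:2])
    print("yb",yb,"center",c,"disc in plate ctr",f(np.r_[dc,0]),"piv",f(piv),"pin",f(ray("top",*px(452,288),.096)))
E
python3 geo.py
```

```text
bar [0.69483473 0.20649317 0.088     ] [ 0.49322252 -0.00842933  0.088     ] 0.29468485243168474 [-6.84162094e-01 -7.29329987e-01 -3.76749268e-16] -133.16974614607824
hole [0.5431 0.0432 0.087 ] along 0.20291058896982134 across 0.0010523185919654016
pin [0.579  0.0836 0.096 ] along 0.14882524540046124 across -0.0003876553513792067
knobtop [0.5117 0.0088 0.13  ] along 0.249454073063466 across 0.0016797813665367354
slot a [0.6009 0.105  0.086 ] along 0.11831006248955966 across 0.0009678467891881597
slot b [0.5673 0.0686 0.088 ] along 0.167814142280609 across 0.0013571359918118906
[[0.7918 0.3255 0.016 ]
 [0.6629 0.0161 0.016 ]
 [0.6069 0.4026 0.016 ]
 [0.4773 0.094  0.016 ]] [np.float64(0.33517940799079377), np.float64(0.3346085519704819), np.float64(0.20038207335769617), np.float64(0.2012462650455616)]
disc (0.6607887148857117, 0.27121174335479736) 0.10405262559652328
yb [0.38586506 0.92255523 0.        ] center [0.63472927 0.20954986 0.016     ] disc in plate ctr (np.float64(0.000248105142991666), np.float64(0.06694192491952775)) piv (np.float64(0.04963498540111153), np.float64(0.001635801757579148)) pin (np.float64(-0.002780464698666009), np.float64(-0.13765427160020433))
```

Emit:
apply_moves(increments=[389,493.5,-30,0,0,0.573,389,493.5,-30,0,0,0.573,389,493.5,-30,0,0,0.573,389,493.5,-30,0,0,0.573,389,493.5,-30,0,0,0.573,389,493.5,-30,0,0,0.573,389,493.5,-30,0,0,0.573,389,493.5,-30,0,0,0.573,389,493.5,-30,0,0,0.573,389,493.5,-30,0,0,0.573,389,493.5,-30,0,0,0.573,389,493.5,-30,0,0,0.573,389,493.5,-30,0,0,0.573,389,493.5,-30,0,0,0.573,389,493.5,-30,0,0,0.573,389,493.5,-30,0,0,0.573,389,493.5,-30,0,0,0.573,389,493.5,-30,0,0,0.573,389,493.5,-30,0,0,0.573,389,493.5,-30,0,0,0.573], gripper=1)

```text
time_s: 2.1
eef_pos: [0.511, 0.0082, 0.2015]
orientation: [2.882, 1.251, 0.001]
ft_force: [-0.3, 0.9, -0.2]
grip_width: 0.998
```

```bash
cat > st.py <<'E'
from h import *
from scipy.spatial.transform import Rotation as Ro
s=robot.observe();R=Ro.from_rotvec(s["orientation"]).as_matrix()
print(round(s["time_s"],2),np.array(s["eef_pos"]).round(4),"ydir",np.degrees(np.arctan2(R[1,1],R[0,1])).round(2),"z",R[:,2].round(3),"F",np.array(s["ft_force"]).round(2),"T",np.array(s["wrist_torque"]).round(2),"w",round(s["grip_width"],3),np.array(s["qpos"]).round(2))
E
python3 st.py
```

```text
2.1 [0.511  0.0082 0.2015] ydir -43.08 z [ 0.  0. -1.] F [-0.3   0.93 -0.16] T [-0.01 -0.04 -0.  ] w 0.998 [ 0.02  0.28 -0.03  1.27  0.    2.34]
```

Emit:
apply_moves(increments=[0,1,-40,0,0,0,0,1,-70,0,0,0,0,1,-90,0,0,0,0,1,-100,0,0,0,0,1,-106,0,0,0,0,1,-106,0,0,0,0,1,-106,0,0,0])

```text
time_s: 2.8
eef_pos: [0.512, 0.0097, 0.0963]
orientation: [2.881, 1.252, 0.003]
ft_force: [0.3, -0.0, 0.9]
grip_width: 1.003
```

Emit:
apply_moves(increments=[0,0,0,0,0,0,0,0,0,0,0,0,0,0,0,0,0,0,0,0,0,0,0,0,0,0,0,0,0,0,0,0,0,0,0,0,0,0,0,0,0,0,0,0,0,0,0,0], gripper=-1, grip_force=40)

```text
time_s: 3.6
eef_pos: [0.5113, 0.0096, 0.0956]
orientation: [2.881, 1.252, 0.001]
ft_force: [-0.3, -0.3, 5.1]
grip_width: 0.222
```

```bash
python3 st.py
python3 - <<'E'
from h import *
im,D=cams.read_camera("top"); save("t1.png",cv2.resize(im[90:260,130:400],None,fx=2.9,fy=2.9,interpolation=cv2.INTER_CUBIC))
im,D=cams.read_camera("side"); c=im[150:350,150:450]; save("s1.png",cv2.resize(c,None,fx=2.6,fy=2.6,interpolation=cv2.INTER_CUBIC))
E
```

```text
3.6 [0.5113 0.0096 0.0956] ydir -43.03 z [ 0. -0. -1.] F [-0.33 -0.31  5.08] T [-0.08  0.12  0.02] w 0.222 [ 0.02  0.36 -0.2   1.01 -0.    2.34]
```

View pics/s1.png

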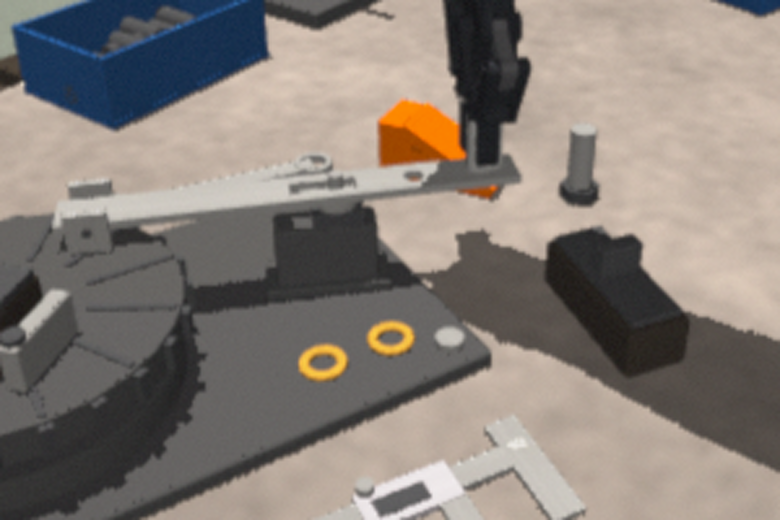

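The side view shows the knob gripped squarely with the stay still level and nothing else touched. Next I'll plan the tilt and turn path.

```bash
cat > plan.py <<'E'
import numpy as np
from scipy.spatial.transform import Rotation as Ro
from scipy.optimize import brentq
psi0=np.radians(-133.0); tcp0=np.array([.5113,.0096,.0956]); off=np.array([.25,0,.0136])
C=np.array([.6602,.2712]); pin=np.array([.579,.0836])
def Rm(psi,th): return Ro.from_euler("z",psi)*Ro.from_euler("y",-th)
piv0=tcp0-Rm(psi0,0).apply(off); pin=piv0[:2]+.1485*np.array([np.cos(psi0),np.sin(psi0)])
r=np.linalg.norm(piv0[:2]-C); C=piv0[:2]+(C-piv0[:2])*.080/r; a0=np.arctan2(*(piv0[:2]-C)[::-1])
def piv(phi): return np.r_[C+.08*np.array([np.cos(a0+phi),np.sin(a0+phi)]),piv0[2]]
def phid(d): return brentq(lambda f:np.linalg.norm(piv(f)[:2]-pin)-d,0,1.6)
def pose(phi,th,psi=None):
    p=piv(phi)
    if psi is None: v=pin-p[:2]; psi=np.arctan2(v[1],v[0])
    R=Rm(psi,th); rv=(R*Rm(psi0,0).inv()).as_rotvec()
    return np.r_[(p+R.apply(off)-tcp0)*1000,rv],psi
if __name__=="__main__":
    print("piv",piv0,"pin",pin,"C",C)
    for th in(.04,.08,.12,.16): print(th,pose(0,th,psi0)[0].round(3))
    print()
    for d in np.arange(.1485,.2051,.005).tolist()+[.205]:
        f=phid(d);q,s=pose(f,.16);print(round(d,4),round(f,3),q.round(3).tolist(),np.degrees(s).round(1))
E
python3 plan.py
```

```text
piv [0.68179959 0.19243843 0.082     ] pin [0.58052283 0.0838324 ] C [0.66064157 0.26958982]
0.04 [ 0.507  0.544  9.986 -0.029  0.027  0.   ]
0.08 [ 1.287  1.38  19.935 -0.059  0.055  0.   ]
0.12 [ 2.336  2.506 29.83  -0.088  0.082  0.   ]
0.16 [ 3.655  3.92  39.656 -0.117  0.109  0.   ]
Traceback (most recent call last):
  File "plan.py", line 21, in <module>
    f=phid(d);q,s=pose(f,.16);print(round(d,4),round(f,3),q.round(3).tolist(),np.degrees(s).round(1))
  File "plan.py", line 10, in phid
    def phid(d): return brentq(lambda f:np.linalg.norm(piv(f)[:2]-pin)-d,0,1.6)
                        ~~~~~~^^^^^^^^^^^^^^^^^^^^^^^^^^^^^^^^^^^^^^^^^^^^^^^^^
ValueError: f(a) and f(b) must have different signs
```

Emit:
apply_moves(increments=[0.1,0.1,3,-0.009,0.008,0,0.3,0.3,6,-0.018,0.016,0,0.5,0.5,10,-0.029,0.027,0,0.8,0.9,15,-0.044,0.041,0,1.3,1.4,20,-0.059,0.055,0,1.8,1.9,25,-0.073,0.068,0,2.3,2.5,29.8,-0.088,0.082,0,3,3.2,35,-0.103,0.096,0,3.7,3.9,39.7,-0.117,0.109,0,3.7,3.9,39.7,-0.117,0.109,0,3.7,3.9,39.7,-0.117,0.109,0])

```text
time_s: 4.8
eef_pos: [0.5148, 0.0137, 0.1347]
orientation: [2.815, 1.224, -0.226]
ft_force: [0.4, -0.5, -2.9]
grip_width: 0.223
```

```bash
sed -i 's/-d,0,1.6/-d,-.1,1.6/' plan.py; python3 plan.py; python3 st.py
python3 - <<'E'
from h import *
im,D=cams.read_camera("top"); a=cv2.resize(im[110:240,220:350],None,fx=3,fy=3,interpolation=cv2.INTER_CUBIC)
im,D=cams.read_camera("side"); c=cv2.resize(im[180:280,220:370],None,fx=2.6,fy=2.6,interpolation=cv2.INTER_CUBIC)
o=np.zeros((390,790,3),np.uint8);o[:,:390]=a;o[:260,400:790]=c;save("c2.png",o)
E
```

```text
piv [0.68179959 0.19243843 0.082     ] pin [0.58052283 0.0838324 ] C [0.66064157 0.26958982]
0.04 [ 0.507  0.544  9.986 -0.029  0.027  0.   ]
0.08 [ 1.287  1.38  19.935 -0.059  0.055  0.   ]
0.12 [ 2.336  2.506 29.83  -0.088  0.082  0.   ]
0.16 [ 3.655  3.92  39.656 -0.117  0.109  0.   ]

0.1485 -0.0 [3.655, 3.92, 39.656, -0.117, 0.109, 0.0] -133.0
0.1535 0.072 [5.848, 8.733, 39.656, -0.116, 0.11, -0.018] -134.1
0.1585 0.14 [8.442, 13.193, 39.656, -0.115, 0.111, -0.033] -134.9
0.1635 0.206 [11.34, 17.371, 39.656, -0.115, 0.112, -0.044] -135.5
0.1685 0.271 [14.471, 21.322, 39.656, -0.114, 0.112, -0.052] -136.0
0.1735 0.335 [17.782, 25.092, 39.656, -0.114, 0.112, -0.058] -136.3
0.1785 0.398 [21.232, 28.72, 39.656, -0.114, 0.113, -0.061] -136.5
0.1835 0.461 [24.789, 32.235, 39.656, -0.114, 0.113, -0.063] -136.6
0.1885 0.523 [28.425, 35.667, 39.656, -0.114, 0.113, -0.063] -136.6
0.1935 0.586 [32.118, 39.04, 39.656, -0.114, 0.113, -0.061] -136.5
0.1985 0.649 [35.847, 42.374, 39.656, -0.114, 0.112, -0.058] -136.3
0.2035 0.712 [39.595, 45.689, 39.656, -0.114, 0.112, -0.053] -136.1
0.205 0.731 [40.721, 46.683, 39.656, -0.114, 0.112, -0.052] -136.0
4.8 [0.5148 0.0137 0.1347] ydir -43.02 z [-0.109 -0.116 -0.987] F [ 0.36 -0.45 -2.91] T [ 0.23 -0.33 -0.03] w 0.223 [ 0.09  0.42 -0.    1.26 -0.11  2.42]
```

View pics/c2.png

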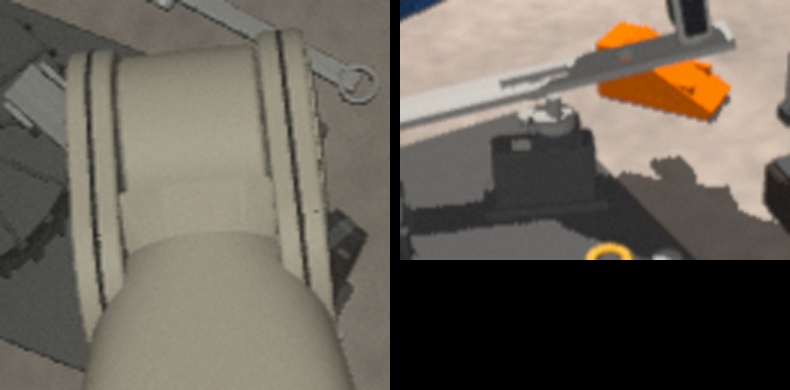

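The side view shows the stay lifted well clear, with the pin standing free at about (553,100) in the crop. The wrist force is 3 N. Now turning the disc.

Emit:
apply_moves(increments=[1,2.2,0,0,0,-0.009,2.2,4.8,0,0,0,-0.018,3.4,7,0,0,0,-0.026,4.8,9.3,0,0,0,-0.033,7.7,13.5,0,0,0,-0.044,10.8,17.4,0,0,0,-0.052,14.1,21.2,0,0,0,-0.058,17.6,24.8,0,0,0,-0.061,21.1,28.3,0,0,0,-0.063,24.8,31.7,0,0,0,-0.063,28.5,35.1,0,0,0,-0.061,32.2,38.5,0,0,0,-0.058,35.9,41.8,0,0,0,-0.053,37.1,42.8,0,0,0,-0.052,37.1,42.8,0,0,0,-0.052,37.1,42.8,0,0,0,-0.052])

```text
time_s: 6.5
eef_pos: [0.5528, 0.0572, 0.135]
orientation: [2.85, 1.152, -0.225]
ft_force: [1.4, 0.8, -3.7]
grip_width: 0.22
```

```bash
python3 st.py
python3 - <<'E'
from h import *
im,D=cams.read_camera("top"); a=cv2.resize(im[110:240,220:350],None,fx=3,fy=3,interpolation=cv2.INTER_CUBIC)
im,D=cams.read_camera("side"); np.savez("side3.npz",im=im,D=D);c=cv2.resize(im[190:260,240:340],None,fx=4,fy=4,interpolation=cv2.INTER_CUBIC)
o=np.zeros((390,790,3),np.uint8);o[:,:390]=a;o[:280,390:790]=c;save("c3.png",o)
print(proj("side",[.5805,.0838,.096]),proj("side",[.579,.0836,.096]))
E
```

```text
6.5 [0.5528 0.0572 0.135 ] ydir -45.99 z [-0.113 -0.109 -0.988] F [ 1.39  0.76 -3.74] T [ 0.43 -0.53 -0.05] w 0.22 [ 0.15  0.51  0.13  1.32 -0.09  2.53]
[275.91386494 215.61206212] [276.67062492 215.82799274]
```

View pics/c3.png

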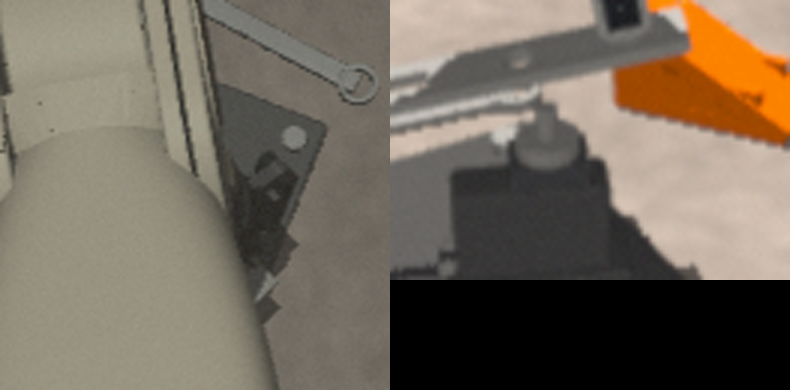

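Run:
```python
from h import *
from scipy.spatial.transform import Rotation as Ro
s=robot.observe();Rt=Ro.from_rotvec(s["orientation"]).as_matrix();p=np.array(s["eef_pos"])
zs=-Rt[:,2]; ys=Rt[:,1]; xs=np.cross(ys,zs)
if xs[0]>0: xs=-xs
h=p-.045*xs-.0136*zs; ht=h+.006*zs
print("hole under",h.round(4),"top",ht.round(4),"proj",proj("side",ht),proj("side",h))
print("landing approx: pivot",(p-.25*xs-.0136*zs).round(4))
f=lambda x,y:(240+(x-390)/4-.375,190+y/4-.375)
u=f(521,60);print("hole seen",u,ray("side",*u,ht[2]))
for nm,x,y,z in [("pintop",546,105,.096),("pinbase",546,138,.082),("collarL",511,147,.082),("collarR",582,147,.082)]:
  q=f(x,y);print(nm,q,ray("side",*q,z).round(4))
print(proj("side",[.5805,.0838,.082]),proj("side",[.579,.0836,.082]))
K,R,t=cal("side");print("cam x,world",R[0],"y",R[1])
print((R@np.array([.58,.0838,.096])+t)[2],K[0,0])
im=np.load("side3.npz")["im"];g=cv2.cvtColor(im,cv2.COLOR_RGB2GRAY);print(g[212:228,268:292]);print(g[199:211,264:282])
```

```text
hole under [0.5829 0.0862 0.1145] top [0.5836 0.0869 0.1205] proj [272.51950032 203.123075  ] [273.28927448 206.2039176 ]
landing approx: pivot [0.7285 0.2269 0.0822]
hole seen (272.375, 204.625) [0.58038462 0.09086695 0.12046654]
pintop (278.625, 215.875) [0.5762 0.0818 0.096 ]
pinbase (278.625, 224.125) [0.5743 0.0851 0.082 ]
collarL (269.875, 226.375) [0.5816 0.0989 0.082 ]
collarR (287.625, 226.375) [0.5574 0.0817 0.082 ]
[276.33143986 222.67702385] [277.0807794  222.89726311]
cam x,world [-0.82208404 -0.56931245  0.00782004] y [-0.27796895  0.38932332 -0.87815751]
0.6427718933161153 381.7678724330562
[[128 136 135 140 141 142 138 169 183 160 176 181 183 184 188 191 190 188
  189 187 184 185 183 184]
 [167 171 174 173 182 187 179 181 163 130 165 180 181 183 186 187 187 187
  185 186 184 184 183 184]
 [186 179 184 167 181 186 176 151 113 106 155 170 172 179 183 183 185 184
  185 184 182 184 182 185]
 [164 166 169 156 155 147 121 103  92  90 129 138 143 160 178 186 184 185
  185 184 182 183 180 184]
 [114 115 113 115 112 109 106  96  89  88  93  94 101 131 175 187 186 185
  185 184
[... 1330 characters left out ...]
 89  89  90  91  91  92]
 [102  97  94  93  91  91  94  98 102 102  97  93  93  91  90  92  92  90]
 [ 89  91  88  90  91  94  98 105 104 107 102  97  90  91  90  90  91  89]
 [ 89  88  89  89  90  93  99 104 108 114 110  98  90  91  89  90  90  91]
 [ 91  91  92  89  86  90 104 116 125 125 113  97  90  88  89  89  91  91]
 [ 90  90  92  91  84  89 105 120 129 122  99  92  90  88  89  92  91  93]
 [ 90  90  88  92  88  89  92  96  94  92  92  91  92  94  97  96 100 101]
 [ 89  91  89  89  89  89  90  91  95  93  97 100 103 104 107 107 108 110]
 [ 88  91  93  92  93  96  98 100 102 105 107 106 108 107 111 112 119 124]
 [ 94  96 100 101 103 105 107 106 107 108 107 113 124 119 131 139 150 158]]
```

Run:
```python
from h import *
import plan as P
e=np.array([np.cos(P.psi0),np.sin(P.psi0)])
for a in (.149,.150,.151,.152,.153,.154): q=P.piv0[:2]+a*e; print(a,q.round(4),proj("side",[*q,.096]).round(2),proj("side",[*q,.089]).round(2),proj("top",[*q,.096]).round(2))
d=np.load("top0.npz");g=cv2.cvtColor(d["im"],cv2.COLOR_RGB2GRAY);print(g[178:200,272:300])
```

```text
0.149 [0.5802 0.0835] [276.19 215.59] [276.4  219.14] [285.58 188.41]
0.15 [0.5795 0.0827] [276.78 215.52] [276.99 219.07] [285.94 188.73]
0.151 [0.5788 0.082 ] [277.37 215.46] [277.58 219.01] [286.3  189.05]
0.152 [0.5781 0.0813] [277.97 215.4 ] [278.17 218.95] [286.66 189.38]
0.153 [0.5775 0.0805] [278.56 215.34] [278.76 218.89] [287.02 189.7 ]
0.154 [0.5768 0.0798] [279.15 215.28] [279.35 218.83] [287.38 190.02]
[[141 141 142 140 140 136 136 133 140 142 137 132 107  72  82  83  79  84
   83  80  82  84  82  85  79  84  82  83]
 [138 139 137 140 138 125  72  87 129 142 140 137 133 122  74  82  83  82
   81  84  82  85  82  82  81  84  82  83]
 [138 140 143 141 132  97  49  54  75 118 139 142 135 136 122  73  80  83
   81  82  83  81  84  82  86  84  82  84]
 [139 139 140 134  99  52  45  62  77  73 118 139 139 136 136 128 103  79
   84  83  83  86  83  82  84  86  84  85]
 [141 139 132 110  50  53  62  82  85  75  67 109 142 141 140 136 128 100
   84  83  86  81  80  82  81  81  86  82]
 [140 138 120  70  51  65  82  81  85  74  48  65 103 139 138 138 135 128
  104  80  84  83  83 
[... 1193 characters left out ...]
 80  81  80  85  81  72  47  47  68 105 133 136 137 141 130 108 134 135
  134 132 128 133 137 136 137 136 138 138]
 [ 82  81  81  79  82  81  73  45  51  69 109 135 136 135 140 140 137 136
  136 131 134 138 138 137 139 138 136 140]
 [ 82  85  83  82  85  80  83  74  47  46  69 105 138 133 139 141 136 126
  126 130 140 139 137 138 136 137 141 139]
 [ 80  79  81  81  81  81  81  81  73  49  51  65  93 133 134 137 137 137
  133 140 139 141 141 138 141 140 137 136]
 [ 77  83  83  81  84  81  80  79  82  73  45  53  56  95 134 136 136 137
  139 137 139 138 140 140 139 141 136 136]
 [ 79  80  83  83  79  82  82  84  83  84  77  64  51  56  82 121 134 132
  140 139 139 141 139 139 139 137 138 139]]
```

```bash
sed -i 's/off=np.array(\[.25,/off=np.array([.2507,/; s/\.1485\*np/.1530*np/' plan.py
python3 - <<'E'
import plan as P, numpy as np
from scipy.spatial.transform import Rotation as Ro
cur=np.array([40.76,46.72,39.7]); psic=P.psi0-.052; Rc=P.Rm(psic,.16)
f=P.phid(.205);print(f,P.pin)
for th in(.16,.14,.12,.10,.085,.075,.068,.03,0):
    q,s=P.pose(f,th); R=P.Rm(s,th); print(th,(q[:3]-cur).round(2),(R*Rc.inv()).as_rotvec().round(4),np.degrees(s))
E
```

```text
0.6733199706134061 [0.57793124 0.08105326]
0.16 [-3.17 -3.25  0.07] [-0.      0.     -0.0014] -136.06146238767576
0.14 [-3.9  -3.96 -4.85] [ 0.0139 -0.0144 -0.0014] -136.06146238767576
0.12 [-4.57 -4.6  -9.79] [ 0.0278 -0.0288 -0.0014] -136.06146238767576
0.1 [ -5.16  -5.17 -14.74] [ 0.0417 -0.0432 -0.0014] -136.06146238767576
0.085 [ -5.55  -5.55 -18.47] [ 0.0521 -0.054  -0.0014] -136.06146238767576
0.075 [ -5.8   -5.78 -20.95] [ 0.059  -0.0612 -0.0014] -136.06146238767576
0.068 [ -5.95  -5.93 -22.7 ] [ 0.0639 -0.0662 -0.0014] -136.06146238767576
0.03 [ -6.66  -6.62 -32.19] [ 0.0903 -0.0935 -0.0014] -136.06146238767576
0 [ -7.04  -6.98 -39.7 ] [ 0.1111 -0.1151 -0.0014] -136.06146238767576
```

Emit:
apply_moves(increments=[-1.6,-1.6,0,0,0,-0.001,-3.2,-3.3,0,0,0,-0.001,-3.9,-4,-4.9,0.014,-0.014,-0.001,-4.6,-4.6,-9.8,0.028,-0.029,-0.001,-5.2,-5.2,-14.7,0.042,-0.043,-0.001,-5.4,-5.4,-17.2,0.049,-0.05,-0.001,-5.4,-5.4,-17.2,0.049,-0.05,-0.001,-5.4,-5.4,-17.2,0.049,-0.05,-0.001])

```text
time_s: 7.4
eef_pos: [0.5459, 0.0503, 0.118]
orientation: [2.88, 1.161, -0.133]
ft_force: [-0.5, -0.4, -3.2]
grip_width: 0.222
```

```bash
python3 st.py
python3 - <<'E'
from h import *
im=np.mean([cams.read_camera("side")[0] for _ in range(3)],0).astype(np.uint8); c=cv2.resize(im[190:240,245:320],None,fx=10,fy=10,interpolation=cv2.INTER_CUBIC)
save("c4.png",c)
E
```

```text
7.4 [0.5459 0.0503 0.118 ] ydir -46.09 z [-0.066 -0.063 -0.996] F [-0.49 -0.38 -3.21] T [-0.17  0.01 -0.08] w 0.222 [ 0.12  0.46  0.02  1.2  -0.05  2.5 ]
```

View pics/c4.png

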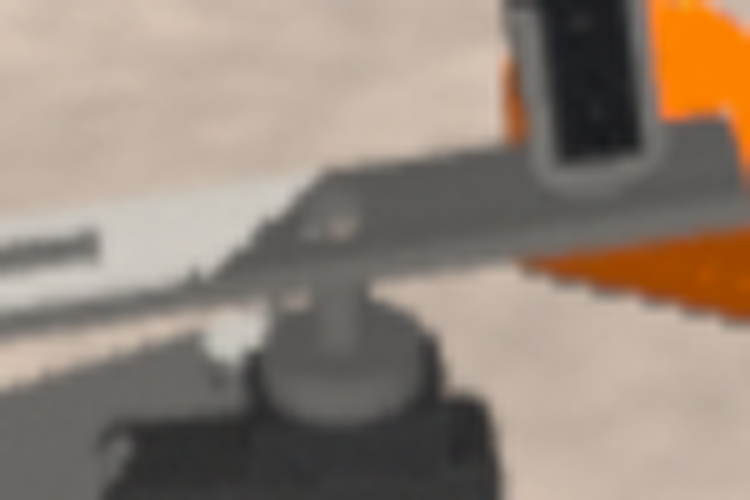

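In the crop the pin stands at column 341 and the hole's centre is at about 332–340, so they line up to within about 1 mm along the bar. Lowering gently to feel for it.

Emit:
apply_moves(increments=[-0.2,-0.2,-2,0.005,-0.005,0,-0.4,-0.4,-4,0.01,-0.01,0,-0.5,-0.5,-5,0.014,-0.014,0,-0.6,-0.6,-6,0.016,-0.017,0,-0.6,-0.6,-6,0.016,-0.017,0,-0.6,-0.6,-6,0.016,-0.017,0])

```text
time_s: 8.15
eef_pos: [0.546, 0.0504, 0.1118]
orientation: [2.889, 1.165, -0.096]
ft_force: [-0.0, -0.4, -1.6]
grip_width: 0.223
```

Emit:
apply_moves(increments=[-0.1,-0.1,-0.5,0.001,-0.001,0,-0.1,-0.1,-1,0.003,-0.003,0,-0.1,-0.1,-1,0.003,-0.003,0,-0.1,-0.1,-1,0.003,-0.003,0])

```text
time_s: 8.55
eef_pos: [0.5459, 0.0503, 0.1108]
orientation: [2.891, 1.166, -0.09]
ft_force: [0.1, 0.3, -2.5]
grip_width: 0.222
```

```bash
python3 st.py
```

```text
8.55 [0.5459 0.0503 0.1108] ydir -46.06 z [-0.045 -0.043 -0.998] F [ 0.07  0.32 -2.52] T [ 0.06 -0.2  -0.13] w 0.222 [ 0.11  0.45 -0.02  1.15 -0.04  2.49]
```

Emit:
apply_moves(increments=[0,0,-0.7,0.002,-0.002,0,-0.1,-0.1,-1.5,0.004,-0.004,0,-0.1,-0.1,-1.5,0.004,-0.004,0,-0.1,-0.1,-1.5,0.004,-0.004,0])

```text
time_s: 8.95
eef_pos: [0.5458, 0.0502, 0.1093]
orientation: [2.893, 1.167, -0.082]
ft_force: [-0.3, -0.1, -3.1]
grip_width: 0.224
```

Emit:
apply_moves(increments=[0,0,-0.7,0.002,-0.002,0,-0.1,-0.1,-1.5,0.004,-0.004,0,-0.1,-0.1,-1.5,0.004,-0.004,0,-0.1,-0.1,-1.5,0.004,-0.004,0])

```text
time_s: 9.35
eef_pos: [0.5457, 0.0501, 0.1078]
orientation: [2.895, 1.168, -0.074]
ft_force: [0.4, 0.0, -2.1]
grip_width: 0.223
```

```bash
python3 st.py
python3 - <<'E'
from h import *
im=np.mean([cams.read_camera("side")[0] for _ in range(3)],0).astype(np.uint8); c=cv2.resize(im[190:240,245:320],None,fx=10,fy=10,interpolation=cv2.INTER_CUBIC)
save("c5.png",c)
E
```

```text
9.35 [0.5457 0.0501 0.1078] ydir -46.07 z [-0.037 -0.035 -0.999] F [ 0.37  0.02 -2.1 ] T [ 0.09 -0.21 -0.14] w 0.223 [ 0.11  0.45 -0.03  1.13 -0.03  2.48]
```

View pics/c5.png

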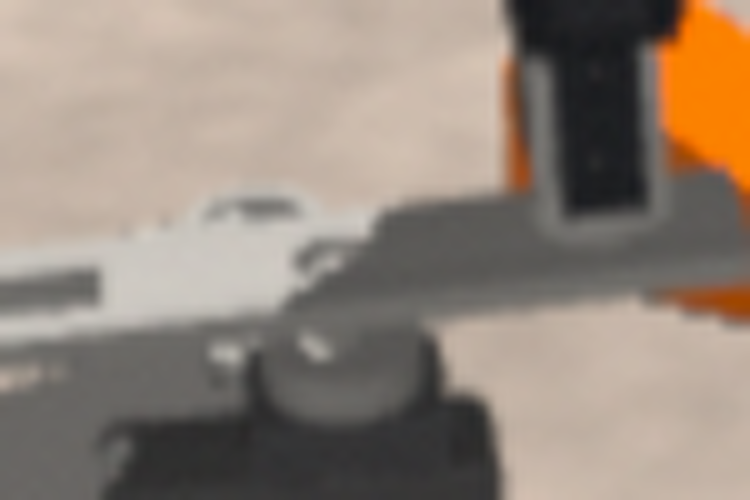

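Emit:
apply_moves(increments=[0,0,-1,0.003,-0.003,0,-0.1,-0.1,-2,0.006,-0.006,0,-0.2,-0.2,-3,0.008,-0.009,0,-0.2,-0.2,-3,0.008,-0.009,0,-0.2,-0.2,-3,0.008,-0.009,0])

```text
time_s: 10.0
eef_pos: [0.5454, 0.0499, 0.1048]
orientation: [2.9, 1.17, -0.056]
ft_force: [0.3, 0.4, -1.5]
grip_width: 0.222
```

Emit:
apply_moves(increments=[0,0,-1,0.003,-0.003,0,-0.1,-0.1,-2,0.006,-0.006,0,-0.2,-0.2,-3,0.008,-0.009,0,-0.2,-0.2,-3,0.008,-0.009,0,-0.2,-0.2,-3,0.008,-0.009,0])

```text
time_s: 10.5
eef_pos: [0.5453, 0.0497, 0.1018]
orientation: [2.904, 1.171, -0.039]
ft_force: [0.6, 0.6, -3.0]
grip_width: 0.223
```

```bash
python3 st.py
```

```text
10.5 [0.5453 0.0497 0.1018] ydir -46.06 z [-0.019 -0.019 -1.   ] F [ 0.64  0.58 -2.98] T [ 0.19 -0.16 -0.09] w 0.223 [ 0.1   0.44 -0.06  1.09 -0.02  2.48]
```

Forces are only about 3 N with no jamming, and the pin is well inside the hole. There are about 6 mm left at the knob.

Emit:
apply_moves(increments=[0,0,-1,0.003,-0.003,0,-0.1,-0.1,-2,0.006,-0.006,0,-0.2,-0.2,-3,0.008,-0.008,0,-0.2,-0.2,-3,0.008,-0.008,0,-0.2,-0.2,-3,0.008,-0.008,0])

```text
time_s: 11.0
eef_pos: [0.5451, 0.0495, 0.0988]
orientation: [2.908, 1.173, -0.022]
ft_force: [1.0, 0.9, -2.8]
grip_width: 0.218
```

Emit:
apply_moves(increments=[0,0,-1,0.003,-0.003,0,-0.1,-0.1,-2,0.006,-0.006,0,-0.2,-0.2,-2.8,0.008,-0.009,0,-0.2,-0.2,-2.8,0.008,-0.009,0,-0.2,-0.2,-2.8,0.008,-0.009,0])

```text
time_s: 11.5
eef_pos: [0.545, 0.0493, 0.096]
orientation: [2.912, 1.174, -0.004]
ft_force: [1.3, 0.5, -3.3]
grip_width: 0.227
```

```bash
python3 st.py
```

```text
11.5 [0.545  0.0493 0.096 ] ydir -46.06 z [-0.002 -0.003 -1.   ] F [ 1.29  0.48 -3.28] T [ 0.25 -0.28 -0.12] w 0.227 [ 0.09  0.43 -0.09  1.05 -0.    2.47]
```

Emit:
apply_moves(increments=[0,0,-0.5,0.001,-0.001,0,0,0,-0.8,0.002,-0.002,0,0,0,-0.8,0.002,-0.002,0])

```text
time_s: 11.8
eef_pos: [0.545, 0.0493, 0.0957]
orientation: [2.913, 1.175, 0.0]
ft_force: [0.0, 0.8, 1.6]
grip_width: 0.223
```

```bash
python3 st.py
```

```text
11.8 [0.545  0.0493 0.0957] ydir -46.06 z [ 0.001 -0.001 -1.   ] F [0.   0.83 1.6 ] T [ 0.26  0.02 -0.1 ] w 0.223 [ 0.09  0.43 -0.1   1.05 -0.    2.47]
```

The vertical force has changed sign at the starting height, so the stay rests on the collar. Opening now, then rising straight up and backing off.

Emit:
apply_moves(increments=[0,0,0,0,0,0,0,0,0,0,0,0,0,0,0,0,0,0,0,0,0,0,0,0,0,0,0,0,0,0,0,0,0,0,0,0,0,0,0,0,0,0,0,0,0,0,0,0], gripper=1)

```text
time_s: 12.6
eef_pos: [0.5448, 0.0492, 0.0952]
orientation: [2.913, 1.175, -0.001]
ft_force: [0.1, 0.6, 0.1]
grip_width: 1.0
```

Emit:
apply_moves(increments=[0,0,15,0,0,0,0,0,40,0,0,0,0,0,75,0,0,0,0,0,110,0,0,0,-40,-30,120,0,0,0,-80,-60,130,0,0,0,-120,-100,130,0,0,0,-160,-140,130,0,0,0,-190,-180,130,0,0,0,-190,-220,130,0,0,0,-190,-260,130,0,0,0,-190,-300,130,0,0,0,-190,-300,130,0,0,0])

```text
time_s: 13.9
eef_pos: [0.3548, -0.2549, 0.2253]
orientation: [2.914, 1.165, -0.0]
ft_force: [-0.8, 1.0, 0.0]
grip_width: 1.002
```

```bash
python3 st.py
python3 - <<'E'
from h import *
im,D=cams.read_camera("top"); P=cloud("top",D);a=cv2.resize(im[90:250,140:400],None,fx=3,fy=3,interpolation=cv2.INTER_CUBIC); save("t6.png",a)
m=(P[...,2]>.076)&(P[...,2]<.1)&(im.min(2)>95); m[:,:225]=0;m[:,360:]=0;m[:100]=0;m[245:]=0
q=P[m];c=q.mean(0);w=np.linalg.svd(q-c,full_matrices=False)[2];print("plane n",w[2],"dir",w[0],c,len(q))
e=w[0][:2]/np.linalg.norm(w[0][:2]);t=(q-c)[:,:2]@e
for lo,hi in((-.15,-.08),(-.08,0),(0,.08),(.08,.15)): k=(t>lo)&(t<hi);print(lo,np.median(q[k][:,2]))
im,D=cams.read_camera("side"); save("s6.png",cv2.resize(im[170:290,160:360],None,fx=4,fy=4,interpolation=cv2.INTER_CUBIC))
E
```

```text
13.9 [ 0.3548 -0.2549  0.2253] ydir -46.42 z [ 0.001 -0.003 -1.   ] F [-0.85  1.03  0.04] T [ 0.05 -0.03  0.01] w 1.002 [-0.62  0.12 -0.16  1.29 -0.    1.76]
plane n [ 0.00654047 -0.00665903 -0.99995644] dir [-7.22693160e-01 -6.91168996e-01 -1.24246752e-04] [0.62546373 0.12630961 0.08791334] 1507
-0.15 0.08794125080430586
-0.08 0.08770558509696084
0 0.08780166616702684
0.08 0.08780030751667547
```

View pics/t6.png

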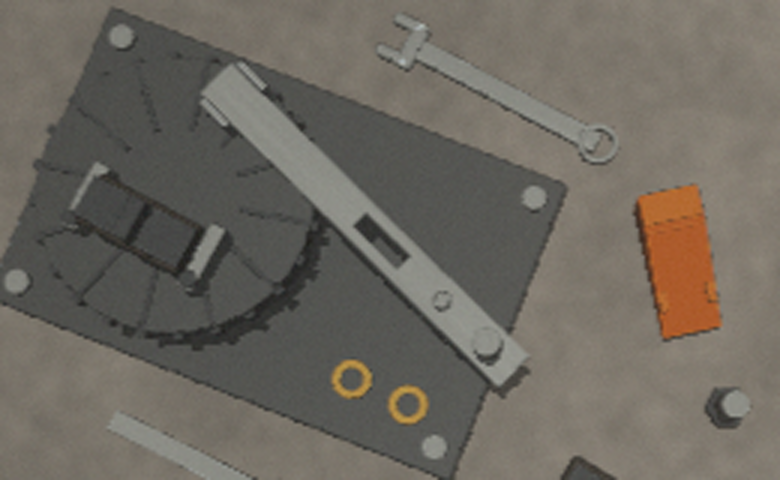

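View pics/s6.png

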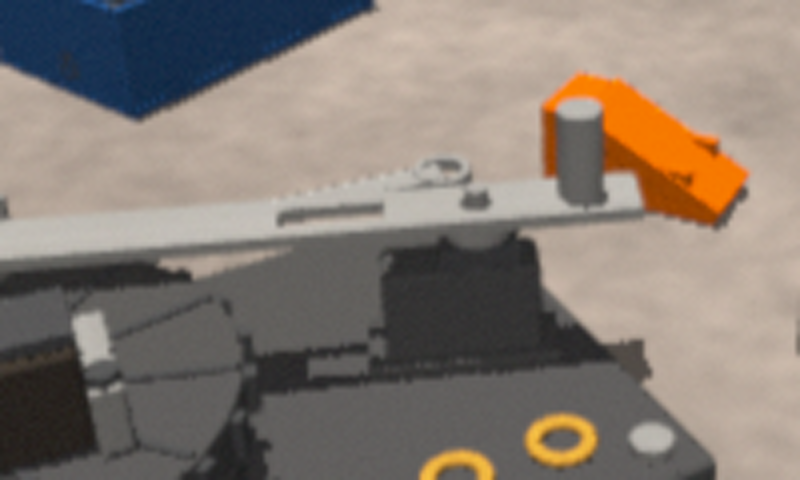

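The top view shows the pin in the round hole at (442,300) and the slot empty. The side view shows the stay lying on the collar with the pin standing through the hole at (475,198). The bystanders haven't moved, so I'm handing it in.

```bash
python3 -c "
from bench import job; print(job.close_job())"
```

```text
the job is handed in; nothing more can be done
None
```

The stay is seated: I lifted it off the pin by the knob, turned the disc about 0.67 rad (planned from the geometry, not measured), and lowered the round hole over the pin. The job is handed in.

- **Feeling for the pin:** it went in at the first lowering. The wrist force I read stayed at about 4 N or less after every move, apart from 5 N when the gripper first closed, so there was no sign of forcing or jamming.
- **Level and seating:** the pin shows through the round hole in both final views. The stay's top face measures 87.7–87.9 mm along its whole length, against 88 mm when seated.
- **Let go:** the gripper is open and well clear, and the other things visible in those views are where they were. The caliper and the spare block are partly cut off in those crops, so they were not fully checked at the end.
- **Time:** the last reading before hand-in was 13.9 s, against the 58 s limit.
- **One disagreement:** the top and side cameras differed by about 2–3 mm on where the pin stands along the stay. A close side view just before lowering settled it.

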